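Bring the sugar round on the revolving jar stand

TASK

Turn the revolving jar stand by pushing gently sideways with a finger on an arm of its three-armed top handle, until the dome-topped sugar shaker stands in the middle of the opening in the wire guard. Do not grip the handle; leave all three jars standing in their wire cups without touching them, do not disturb the other things around, and take your finger away at the end.

Things in the scene. Friction and masses are not known exactly. Their poses are not given: they have to be found in the camera images.
- guard: Fixed round foot of the revolving jar stand: black disc 220 mm across, 12 mm thick, with a dark wire guard rail (ring of 208 mm diameter, top at 53 mm above the worktop) that is open over 72 degrees on one side: the opening. Origin: on the turning axis, at worktop height. The middle of the opening lies in its -x direction.
- platter (a joint): Turning angle (rad) of the wooden platter, 188 mm across, top 22 mm above the worktop, 0 at the start, growing anticlockwise seen from above; it turns either way past a full turn. Damped: pushing an arm 55 mm from the axis takes 1.5 N slowly, 5 N at 1 rad/s; it stays where left. Three wire cups (53 mm inside, rim 35 mm above the platter) sit 120 degrees apart, 57 mm from the axis.
- handle: Three-armed steel handle fixed on the platter's central post. Origin: middle of its hub (32 mm across, 18 mm high), on the axis, 175 mm above the worktop. The arms are level round bars, 12 mm thick, at 60, 180 and 300 degrees anticlockwise from its x axis, each above the space between two cups. The tallest jar ends 127 mm above the worktop; between that and the arms is free air.
- spoke_a (a point): Centre of the black ball, 20 mm across, at the end of one arm of the handle, 78 mm from the axis (60 degrees from the handle's x axis).
- spoke_b (a point): Centre of the ball at the end of the second arm (180 degrees).
- spoke_c (a point): Centre of the ball at the end of the third arm (300 degrees).
- shaker_mid (a point): Sugar shaker: plain smooth white cylinder with a wider-looking rounded dome for a top, 49 mm diameter, 88 mm tall, no label; point on its axis half-way up, z up. It stands loose in one of the three wire cups.
- jar_low_mid (a point): Labelled spice jar with a flat-topped pale lid, 47 mm diameter, 98 mm tall; point on its axis half-way up, z up. Loose in another cup.
- jar_tall_mid (a point): Labelled spice jar with a flat-topped dark lid, 44 mm diameter, 105 mm tall; point on its axis half-way up, z up. Loose in another cup.
- sugar_shaker: The sugar shaker itself; origin at the centre of its underside.
- cinnamon_jar: The 98 mm jar itself; origin at the centre of its underside.
- cocoa_jar: The 105 mm jar itself; origin at the centre of its underside.
- kitchen_timer: Bystander: digital timer, 48x82x63 mm, loose right of the stand; origin at its underside.
- dome_lids: Bystander: stack of clear dome lids, 80 mm across, 60 mm high, loose to the left; origin at its underside.
- tape_roll: Bystander: roll of tape, 61 mm across, 16 mm high, loose to the left; origin at its underside.
- cups_blue: Bystander: short stack of paper cups, 58 mm across, 86 mm high, loose to the right; origin at its underside.
- clear_cup_small_2: Bystander: upturned clear plastic cup, 73 mm across, 90 mm high, loose to the right; origin at its underside.
Mind the look-alikes: they are no part of the job. What is shaped like the sugar_shaker but pink is not meant.

How it is judged (in metres and radians):
On the way:
1. a finger pushes on the handle (contact force between the fingers and handle above 0.3 N), for 0.05 s.
At the end, for the whole second after the job is handed in: The sugar shaker's axis is within 12 mm sideways of the middle line of the guard's opening, on the opening's side; all three jars stand upright (within 0.1 rad) in their wire cups on the platter, and platter and jars are at rest (x of shaker_mid in the frame of guard below -0.04 m and y of shaker_mid in the frame of guard between -0.012 and 0.012 m and velocity of joint platter between -0.05 and 0.05 rad/s and angle between each of shaker_mid, jar_low_mid, jar_tall_mid's own z axis and vertical below 0.1 rad and horizontal distance between shaker_mid and guard between 0.046 and 0.068 m and height (world z) of shaker_mid below 0.071 m and linear speed of each of sugar_shaker, cinnamon_jar, cocoa_jar below 0.02 m/s and horizontal distance between jar_low_mid and guard between 0.046 and 0.068 m and height (world z) of jar_low_mid below 0.076 m and horizontal distance between jar_tall_mid and guard between 0.046 and 0.068 m and height (world z) of jar_tall_mid below 0.0795 m); the robot touches nothing.
It fails at once if a jar is lifted or tipped (height (world z) of shaker_mid above 0.078 m or angle between any of shaker_mid, jar_low_mid, jar_tall_mid's own z axis and vertical above 0.35 rad or height (world z) of jar_low_mid above 0.083 m or height (world z) of jar_tall_mid above 0.0865 m).
It fails at once if the robot touches a jar (contact force between any of the fingers, the arm and sugar_shaker above 0.5 N or contact force between any of the fingers, the arm and cinnamon_jar above 0.5 N or contact force between any of the fingers, the arm and cocoa_jar above 0.5 N).
It fails at once if a bystander is pushed away or lifted (by more than 20 mm) (distance of any of kitchen_timer, dome_lids, tape_roll, cups_blue, clear_cup_small_2 from where it was at the start of the episode above 0.02 m).
It fails at once if the handle is gripped or shoved hard (over 25 N) (contact force between the fingers and handle above 25 N).
It also fails if it takes over 48 s, if anything falls off the work surface, if the arm or the gripper's body presses on something with over 40 N, if the wrist force passes 120 N, or if a joint passes its speed limit or range.

ROBOT

A 6-joint arm with a two-finger parallel gripper is mounted at the origin on a cart in front of the work surface, level with it; the furniture and walls round the work are solid. World frame = base frame: x ahead of the robot, y to its left, z up, the work surface at z = 0. Lengths are in m, angles in degrees, forces in N, time in s.
With the tool pointing down it reaches from about 0.3 to 0.75 m from the base axis. Payload 8.5 kg.
Tool frame: the origin (TCP) lies at the very end of the fingers, on their centre line; the grasp point (between the pads) lies 19 mm behind it (env.tcp_to_grasp is the distance from the TCP to the grasp point, in m); z points along the fingers, y is the line along which they close (so a half turn about z gives the same grasp; the last joint's range is limited). The gripper opens to 85 mm and grips with 20 to 120 N. Pads are 22 mm wide; open, the fingers measure 114 mm over their backs; the gripper's body (76 mm by 85 mm) begins 54 mm behind the grasp point. The pads swing forward as they close: fully open they stand 13 mm farther back than shut.
Start: joints at [-78.455, 21.807, 74.336, -0, 83.858, -12.336], TCP at [0.223, -0.503, 0.231] pointing down, gripper open.
Joint ranges: [-178.18, 178.18], [-50.72, 133.34], [12.68, 142.11], [-81.47, 261.47], [9.98, 163.14], [-165.26, 165.26]. Speed limits (degrees/s): [136.94, 136.94, 180, 180, 180, 180].

INTERFACE

Orientations are given as a 3x3 rotation matrix whose columns are the frame's x, y, z axes.
In Python, from rig import status, get_image, env gives the robot as it stands.
- The arm moves only by the shell command python3 -m handwheel 'ROWS' [FORCE]. ROWS is text: rows parted by semicolons, each of 7 numbers parted by spaces: the shift along the world's x, y, z in cm, then the turn, a rotation vector about the world's x, y, z in degrees, then the opening, from 0 (shut) to 1 (fully open). In form: dx dy dz wx wy wz gripper; .... A call has 1 to 8 rows; each row is the pose to reach, as a shift and turn from the pose commanded when the call began; what a row does not reach only later rows make up. A row lasts 1/12 s, in which the tool goes at most 41.7 mm and 7.16 degrees, less where a joint would pass 70% of its speed; a pose out of reach is approached as far as the arm can. A call with a gripper value outside its range is refused whole. The fingers move at their own pace and stop on an object; FORCE is the grip in N (left out, the last holds). Time passes only in rows, so rows that repeat a pose let the fingers close. It gives the time, the measured TCP pose, the force, the opening and the grip force at its end, in the units of the state.
- status.observe(): the state, without advancing time (a new reading comes with each control period).
- get_image(name): name is "scene" or "top" or "wrist"; returns a dict with "color" (400x640x3 uint8, red, green, blue), "vertical_fov" (degrees; the focal length in pixels is half the picture's height over the tangent of half this angle, whatever the lens; pixels are square), "cx", "cy" (the principal point, pixels), "xyz" and "orientation" of the camera in the world. Camera axes: x right, y down, z forward; pixel columns grow to the right and rows downward; lengths in m; the calibration is good to about 2 mm. A picture is of the moment at which its call begins. There is no depth.
- env.close_job(): hands the job in; it is judged then, once.
The state is a dict: "time_s": time; "q": joint angles; "qvel": joint speeds; "joint_efforts": joint torques, N m; "position": TCP position; "tool_rot": TCP orientation; "ft_force": force on the tool from outside, world axes, zero at the start; "wrist_torque": the same for the moment, N m; "grip_width": finger opening in m; "gripper_force": force on a finger pad.
Only numpy, scipy, OpenCV 4.12 (cv2) and the standard library are available. Lean on these libraries where they do the work, as an engineer would, in place of code of your own. Each camera call takes 0.05 s, during which the arm holds its last target. There are 200 camera calls.

## Working session

There is one attempt and no reset: what is moved stays moved. The work goes in short steps, Python scripts to look and compute and a shell command to move; the robot and the scene stay as the last step left them, time stands still between calls to the robot, and variables do not carry over. Pictures are saved under pics/ and viewed, at most 10 in all, crops included, and the job is handed in when it is done.

```bash
mkdir -p pics; cat > h.py <<'E'
import numpy as np, cv2
from rig import status, get_image, env
def cam(n):
    g=get_image(n); f=200/np.tan(np.radians(g["vertical_fov"])/2)
    return g,f
def ray(g,u,v,z):
    f=200/np.tan(np.radians(g["vertical_fov"])/2)
    d=np.array(g["orientation"])@np.array([(u-g["cx"])/f,(v-g["cy"])/f,1]); p=np.array(g["xyz"])
    return p+d*(z-p[2])/d[2]
def proj(g,P):
    f=200/np.tan(np.radians(g["vertical_fov"])/2)
    c=np.array(g["orientation"]).T@(np.array(P)-np.array(g["xyz"])); return c[:2]/c[2]*f+[g["cx"],g["cy"]]
E
python3 - <<'E'
from h import *
for n in("scene","top"):
    g,f=cam(n); cv2.imwrite(f"pics/{n}0.png",g["color"][:,:,::-1]); print(n,f,g["cx"],g["cy"],g["xyz"],np.round(g["orientation"],3).tolist())
E
ls
```

```text
scene 508.6788837321303 319.01404718594347 201.0748580187509 [-0.723572   -1.13169617  1.15548591] [[0.646, -0.426, 0.633], [-0.763, -0.332, 0.555], [-0.026, -0.841, -0.54]]
top 372.32478165679277 322.7973373852519 200.3841134746282 [ 0.30035092 -0.06523789  1.18396935] [[-0.024, -0.986, 0.165], [-1.0, 0.021, -0.02], [0.016, -0.166, -0.986]]
h.py
pics
```

View pics/scene0.png

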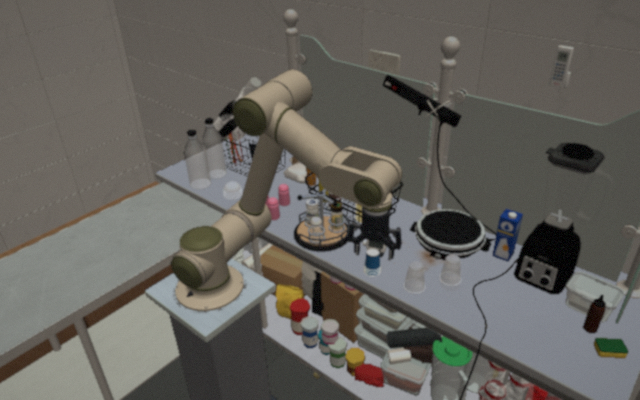

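View pics/top0.png

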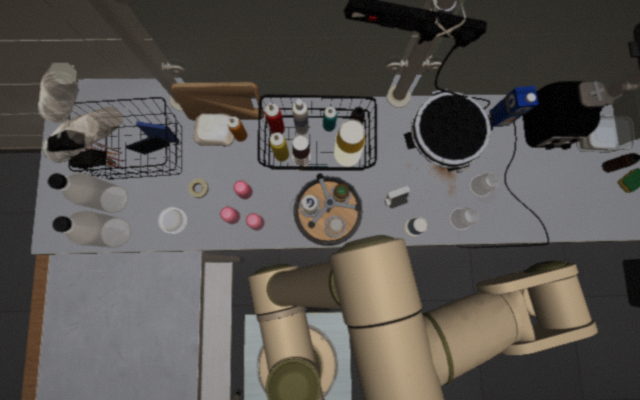

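The top view shows the stand at about (327,209), with the timer at (398,197) and the cup stack at (416,226). The pink look-alikes are at (243,188), (229,214) and (255,221). The shaker has to be one of the three jars on the stand, at about (309,204), (341,190) or (335,226), so I'll crop in closer.

```bash
python3 - <<'E'
import cv2,numpy as np
t=cv2.imread("pics/top0.png")[165:250,280:372]; s=cv2.imread("pics/scene0.png")[180:260,285:375]
t=cv2.resize(t,(400*92//85,400),interpolation=3); s=cv2.resize(s,(400*90//80,400),interpolation=3)
a=np.hstack([t,s]); a=cv2.resize(a,(800,int(a.shape[0]*800/a.shape[1])));a=np.clip(a*1.5,0,255).astype('uint8'); cv2.imwrite("pics/crop1.png",a); print(t.shape,s.shape,a.shape)
E
```

```text
(400, 432, 3) (400, 450, 3) (362, 800, 3)
```

View pics/crop1.png

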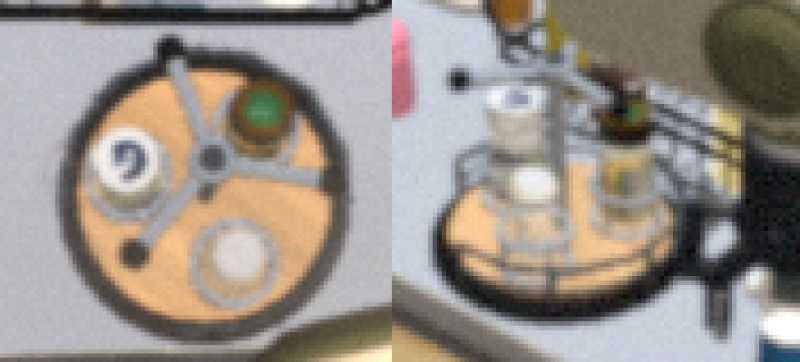

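The crop shows the plain white dome (the shaker) at top-view pixel (336,224). The pale labelled lid is at (309,203) and the dark/green lid at (342,192). Next I'll fit the stand pose from the ball pixels and check it in the scene view, then get a wrist look to find the opening.

```bash
python3 - <<'E'
from h import *
g,_=cam("top"); s,_=cam("scene")
B=np.array([ray(g,*p,.175) for p in [(319.8,176),(358,207.2),(311.4,224.5)]])
c=B.mean(0); print("balls",B.round(3).tolist(),"c",c.round(4), np.linalg.norm(B-c,axis=1), np.degrees(np.arctan2(*(B-c)[:,1::-1].T)) )
sh=ray(g,336.2,224.5,.107); d=sh-c; print("shaker",sh,np.hypot(*d[:2]),np.degrees(np.arctan2(d[1],d[0])))
print("disc centre px",proj(g,[c[0],c[1],.012]),proj(s,[c[0],c[1],.012]), "balls in scene",[proj(s,b).round(1) for b in B])
w,f=cam("wrist"); print(f,w["xyz"],np.round(w["orientation"],3).tolist())
cv2.imwrite("pics/w0.png",w["color"][:,:,::-1])
st=status.observe(); print(st["time_s"],st["position"],np.round(st["tool_rot"],3).tolist())
E
```

```text
balls [[0.538, -0.079, 0.175], [0.448, -0.181, 0.175], [0.404, -0.053, 0.175]] c [ 0.4634 -0.1042  0.175 ] [0.07910397 0.07861833 0.07892778] [  18.90767996 -101.03735567  139.24038575]
shaker [ 0.40893745 -0.12380227  0.107     ] 0.05786083775242801 -160.2142646397139
disc centre px [327.99653253 210.60485992] [322.37716155 231.07971982] balls in scene [array([329. , 184.3]), array([335.3, 203.7]), array([299.9, 197.1])]
327.77548005734633 [ 0.28935101 -0.47270418  0.37449826] [[0.405, -0.875, -0.264], [-0.915, -0.387, -0.116], [-0.001, 0.289, -0.957]]
0.25 [ 0.22265135 -0.5027809   0.23103869] [[0.914, 0.405, -0.0], [0.405, -0.914, 0.001], [0.0, -0.001, -1.0]]
```

View pics/w0.png

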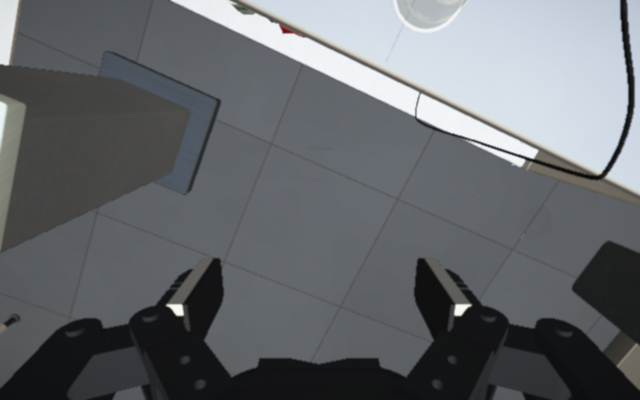

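The stand axis is at (0.463, -0.104), the fit residual is under 1 mm, and the shaker sits at -160° about it. The wrist view so far shows only floor. I'll go above the stand.

```bash
python3 -m handwheel '2 4 2 0 0 0 1; 4 8 4 0 0 0 1; 6 12 6 0 0 0 1; 8 15 8 0 0 0 1; 9 18 10 0 0 0 1; 11 21 11 0 0 0 1; 12 24 12 0 0 0 1; 13 27 13 0 0 0 1'
python3 -m handwheel '1.5 3 0 0 0 0 1; 3.5 6 0 0 0 0 1; 6 10 0 0 0 0 1; 6 10 0 0 0 0 1; 6 10 0 0 0 0 1; 6 10 0 0 0 0 1'
python3 - <<'E'
from h import *
w,f=cam("wrist"); print(w["xyz"],np.round(w["orientation"],3).tolist())
im=w["color"][:,:,::-1].copy();cv2.imwrite("pics/w1.png",im)
ax=[.4634,-.1042]
for a in range(0,360,30):
    p=proj(w,[ax[0]+.104*np.cos(np.radians(a)),ax[1]+.104*np.sin(np.radians(a)),.053]); cv2.putText(im,str(a),tuple(int(x) for x in p),0,.35,(0,0,255),1)
im=cv2.resize(im,(800,500)); cv2.imwrite("pics/w1a.png",im)
E
```

```text
time_s: 0.92
position: [0.3532, -0.2308, 0.3624]
tool_rot: [[0.914, 0.405, 0.001], [0.405, -0.914, -0.001], [0.001, 0.001, -1.0]]
ft_force: [0.4, -0.3, 1.0]
grip_width: 0.0852
gripper_force: 0.0
time_s: 1.42
position: [0.4125, -0.1331, 0.3612]
tool_rot: [[0.914, 0.406, -0.0], [0.406, -0.914, -0.0], [-0.001, -0.0, -1.0]]
ft_force: [-0.2, -0.5, 1.1]
grip_width: 0.0854
gripper_force: 0.0
[ 0.47925316 -0.1028464   0.50468324] [[0.405, -0.875, -0.265], [-0.914, -0.388, -0.118], [0.0, 0.29, -0.957]]
```

View pics/w1a.png

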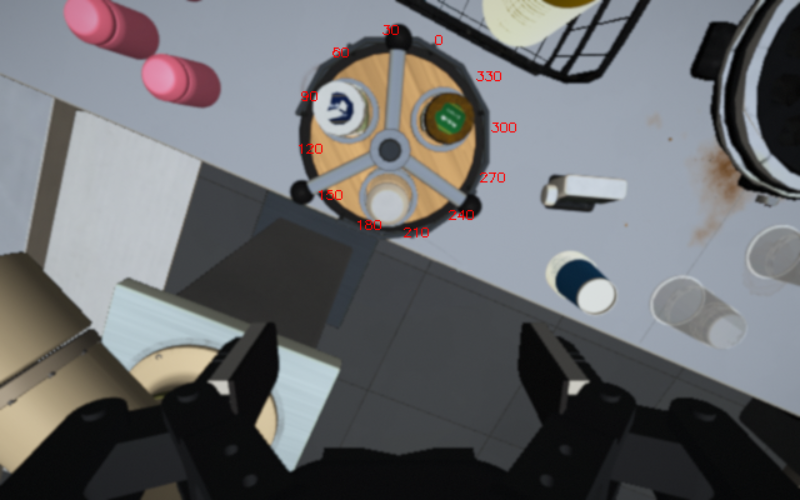

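This view shows the shaker dome at about (388,203), inside the rim near 200°. The rail isn't resolved, so I'll zoom in with contrast.

```bash
python3 - <<'E'
import cv2,numpy as np
c=cv2.imread("pics/w1.png")[15:203,225:405]
c=cv2.resize(c,None,fx=3.15,fy=3.15,interpolation=2); c=(255*(c/255.)**.5).astype('uint8'); cv2.imwrite("pics/c2.png",c); print(c.shape)
E
```

```text
(592, 567, 3)
```

View pics/c2.png

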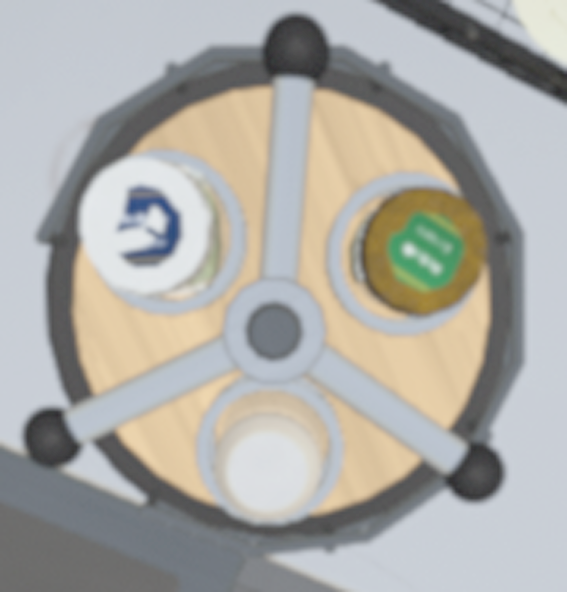

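The grey rail runs from a free end at crop (45,240) over the top and right and along the bottom to about (150,500). That puts the opening on the left side. I'll compute the angles of both ends and check the span against 72°.

```bash
python3 - <<'E'
from h import *
w=get_image("wrist"); f=lambda x,y,z:ray(w,225+(x+.5)/3.15-.5,15+(y+.5)/3.15-.5,z)
B=np.array([f(297,48,.175),f(474,471,.175),f(52,437,.175)]); h=f(274,331,.184); c=B.mean(0)
print("c",c,"hub",h,np.linalg.norm(B-c,axis=1),np.degrees(np.arctan2(*(B-c)[:,1::-1].T)))
for n,p,z in [("endL",(42,240),.053),("endB",(148,500),.053),("shak",(270,478),.107),("top",(170,68),.053),("top2",(385,68),.053),("r",(520,360),.053),("b",(330,547),.053)]:
    d=f(*p,z)-c; print(n,np.hypot(*d[:2]).round(4),np.degrees(np.arctan2(d[1],d[0])).round(1))
# unwrapped polar strip of rail cylinder z 10..60mm
im=w["color"][:,:,::-1]; A=np.radians(np.arange(0,360,.5)); rows=[]
R=np.arange(.090,.116,.0005)
def P(r,a,z): return proj(w,[c[0]+r*np.cos(a),c[1]+r*np.sin(a),z])
M=np.array([[P(r,a,.052) for a in A] for r in R]).astype(np.float32)
o=cv2.remap(im,M[...,0],M[...,1],2); o=cv2.resize(o,(720,260)); o=(255*(o/255.)**.5).astype('uint8')
for k in range(0,360,30): cv2.putText(o,str(k),(2*k,10),0,.35,(0,0,255),1)
cv2.imwrite("pics/polar.png",o)
E
```

```text
c [ 0.46230831 -0.10388407  0.175     ] hub [ 0.46201729 -0.10412291  0.184     ] [0.07868162 0.07817976 0.07875449] [  18.70063682 -101.0270487   139.15256171]
endL 0.1029 97.0
endB 0.0994 167.4
shak 0.0599 -159.4
top 0.1039 48.4
top2 0.1035 -0.2
r 0.1045 -76.6
b 0.104 -143.8
```

View pics/polar.png

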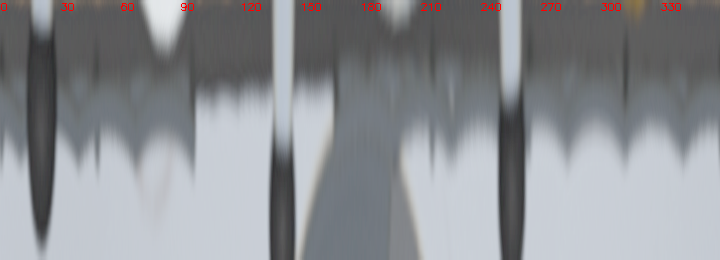

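The rail posts are spaced 48°: 312, 0, 48, 96 | gap | 168, 216. So the opening spans 96–168° with its middle at 132°. The shaker is at 199.4°, so the platter must turn -67° (clockwise). I'll push the -101° arm from its anticlockwise side with shut fingers, turning the tool along with it.

```bash
cat > plan.py <<'E'
from h import *
c=np.array([.4628,-.1040])
def pose(phi,off,r=.05):
    a=np.radians(phi); u=np.array([np.cos(a),np.sin(a)]); n=np.array([-u[1],u[0]])
    return c+r*u+off*n
def table(start,phi0,rows):
    for phi,off in rows: print(phi,off,((pose(phi,off)-start)*100).round(2),"wz",round(phi-phi0,1))
E
python3 - <<'E'
from plan import *
st=status.observe(); p=st["position"]; print(p,np.round(st["q"],1), "goto",(pose(-101,.032)-p[:2])*100)
s=pose(-101,.032)
table(s,-101,[(-101,.024),(-101,.017)]+[(-101-3*k,.017) for k in range(1,7)])
for a in(-119,-143): print();table(pose(a,.017),a,[(a-3*k,.017) for k in range(1,9)])
E
```

```text
[ 0.41219524 -0.13398908  0.36120244] [-33.7   5.8  75.   -0.   99.2  32.5] goto [ 7.24763776 -2.51981672]
-101 0.024 [-0.79  0.15] wz 0
-101 0.017 [-1.47  0.29] wz 0
-104 0.017 [-1.75  0.26] wz -3
-107 0.017 [-2.02  0.24] wz -6
-110 0.017 [-2.3   0.24] wz -9
-113 0.017 [-2.58  0.25] wz -12
-116 0.017 [-2.85  0.28] wz -15
-119 0.017 [-3.12  0.32] wz -18

-122 0.017 [-0.27  0.06] wz -3
-125 0.017 [-0.54  0.13] wz -6
-128 0.017 [-0.8   0.21] wz -9
-131 0.017 [-1.06  0.31] wz -12
-134 0.017 [-1.31  0.42] wz -15
-137 0.017 [-1.56  0.54] wz -18
-140 0.017 [-1.8   0.68] wz -21
-143 0.017 [-2.03  0.83] wz -24

-146 0.017 [-0.22  0.16] wz -3
-149 0.017 [-0.44  0.33] wz -6
-152 0.017 [-0.65  0.52] wz -9
-155 0.017 [-0.84  0.71] wz -12
-158 0.017 [-1.03  0.92] wz -15
-161 0.017 [-1.2   1.13] wz -18
-164 0.017 [-1.37  1.35] wz -21
-167 0.017 [-1.52  1.59] wz -24
```

```bash
python3 -m handwheel '1.5 -0.5 0 0 0 -5 0; 3 -1 0 0 0 -10 0; 4.5 -1.5 0 0 0 -15 0; 6 -2 0 0 0 -20 0; 7.2 -2.5 -1 0 0 -25 0; 7.2 -2.5 -3 0 0 -30 0; 7.2 -2.5 -5 0 0 -35 0; 7.2 -2.5 -8 0 0 -35 0' 
python3 -m handwheel '0 0 -2 0 0 0 0; 0 0 -4 0 0 0 0; 0 0 -6 0 0 0 0; 0 0 -6 0 0 0 0; 0 0 -6 0 0 0 0'
python3 - <<'E'
from plan import *
st=status.observe(); print(st["position"],np.round(st["q"],1),"want",pose(-101,.032))
w=get_image("wrist"); cv2.imwrite("pics/w2.png",w["color"][:,:,::-1])
E
```

```text
time_s: 2.18
position: [0.4847, -0.1599, 0.2816]
tool_rot: [[0.98, -0.2, 0.003], [-0.2, -0.98, -0.002], [0.003, 0.001, -1.0]]
ft_force: [0.3, 0.2, 0.3]
grip_width: -0.0
gripper_force: 0.0
time_s: 2.6
position: [0.4841, -0.1591, 0.2213]
tool_rot: [[0.981, -0.195, -0.001], [-0.195, -0.981, 0.001], [-0.001, -0.0, -1.0]]
ft_force: [0.6, 0.3, 1.0]
grip_width: 0.0003
gripper_force: 0.0
[ 0.48410744 -0.15906498  0.22126086] [-31.5  18.2  81.6  -0.   80.2  69.7] want [ 0.48467162 -0.15918725]
```

View pics/w2.png

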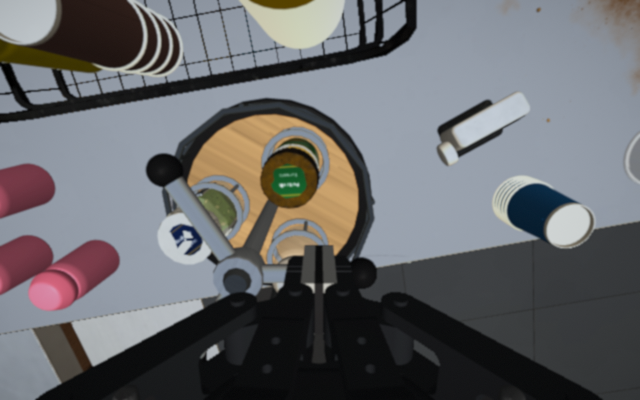

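The shut fingertips at (318,250) sit between the hub (238,275) and the ball (365,271), on the anticlockwise side of the arm. I'll lower the tool and start pushing.

```bash
python3 -m handwheel '0 0 -2 0 0 0 0; 0 0 -4 0 0 0 0; 0 0 -5.5 0 0 0 0; 0 0 -6.7 0 0 0 0; 0 0 -6.7 0 0 0 0; 0 0 -6.7 0 0 0 0'
python3 -m handwheel '-0.4 0.1 0 0 0 0 0; -0.8 0.15 0 0 0 0 0; -1.15 0.2 0 0 0 0 0; -1.45 0.3 0 0 0 0 0; -1.75 0.25 0 0 0 -3 0; -2 0.25 0 0 0 -6 0; -2.3 0.25 0 0 0 -9 0; -2.6 0.25 0 0 0 -12 0'
python3 - <<'E'
from plan import *
p=np.array(status.observe()["position"]); print("want",pose(-113,.017),"xy",p); s=pose(-113,.017)
table(s,-113,[(-113-3*k,.017) for k in range(1,9)])
E
```

```text
time_s: 3.15
position: [0.4851, -0.1585, 0.1555]
tool_rot: [[0.981, -0.193, 0.001], [-0.193, -0.981, -0.001], [0.001, 0.001, -1.0]]
ft_force: [1.3, 0.4, 1.3]
grip_width: -0.0001
gripper_force: 0.0
time_s: 3.82
position: [0.4593, -0.1556, 0.155]
tool_rot: [[0.919, -0.395, 0.003], [-0.395, -0.919, -0.001], [0.003, -0.0, -1.0]]
ft_force: [5.2, 0.6, -0.2]
grip_width: 0.0002
gripper_force: 1.9
want [ 0.45891203 -0.15666767] xy [ 0.45932397 -0.1556249   0.15502799]
-116 0.017 [-0.28  0.03] wz -3
-119 0.017 [-0.55  0.07] wz -6
-122 0.017 [-0.82  0.13] wz -9
-125 0.017 [-1.09  0.2 ] wz -12
-128 0.017 [-1.35  0.28] wz -15
-131 0.017 [-1.61  0.38] wz -18
-134 0.017 [-1.86  0.49] wz -21
-137 0.017 [-2.11  0.61] wz -24
```

The force is now +5 N in x, so the finger is in contact and pushing. I'll carry on round the arc.

```bash
python3 -m handwheel '-0.3 0 0 0 0 -3 0; -0.55 0.05 0 0 0 -6 0; -0.8 0.1 0 0 0 -9 0; -1.1 0.2 0 0 0 -12 0; -1.35 0.25 0 0 0 -15 0; -1.6 0.35 0 0 0 -18 0; -1.85 0.45 0 0 0 -21 0; -2.1 0.6 0 0 0 -24 0'
python3 - <<'E'
from plan import *
p=np.array(status.observe()["position"]); s=pose(-137,.017); print("want",s,"xy",p,status.observe()["q"][5])
table(s,-137,[(-137-3*k,.017) for k in range(1,9)])
s=pose(-161,.017);table(s,-161,[(-164,.017),(-166.5,.017),(-166.5,.03),(-166.5,.04)])
g=get_image("top"); 
E
```

```text
time_s: 4.48
position: [0.4383, -0.1499, 0.155]
tool_rot: [[0.678, -0.735, 0.003], [-0.735, -0.678, -0.002], [0.003, -0.001, -1.0]]
ft_force: [2.6, -2.0, -0.4]
grip_width: 0.0002
gripper_force: 2.0
want [ 0.43782629 -0.15053293] xy [ 0.4383107  -0.1498955   0.15501074] 103.69136099603173
-140 0.017 [-0.24  0.14] wz -3
-143 0.017 [-0.47  0.29] wz -6
-146 0.017 [-0.7   0.45] wz -9
-149 0.017 [-0.91  0.62] wz -12
-152 0.017 [-1.12  0.8 ] wz -15
-155 0.017 [-1.32  1.  ] wz -18
-158 0.017 [-1.5  1.2] wz -21
-161 0.017 [-1.68  1.42] wz -24
-164 0.017 [-0.16  0.22] wz -3
-166.5 0.017 [-0.29  0.41] wz -5.5
-166.5 0.03 [ 0.01 -0.85] wz -5.5
-166.5 0.04 [ 0.25 -1.82] wz -5.5
```

```bash
python3 -m handwheel '-0.25 0.15 0 0 0 -3 0; -0.45 0.3 0 0 0 -6 0; -0.7 0.45 0 0 0 -9 0; -0.9 0.6 0 0 0 -12 0; -1.1 0.8 0 0 0 -15 0; -1.3 1 0 0 0 -18 0; -1.5 1.2 0 0 0 -21 0; -1.7 1.4 0 0 0 -24 0'
python3 -m handwheel '-0.15 0.2 0 0 0 -3 0; -0.3 0.4 0 0 0 -6 0; -0.3 0.4 0 0 0 -6 0; -0.3 0.4 0 0 0 -6 0'
python3 - <<'E'
from plan import *
p=np.array(status.observe()["position"]); print("want",pose(-167,.017),p)
g=get_image("top"); c=cv2.resize(g["color"][165:250,280:372,::-1],None,fx=6,fy=6,interpolation=2);cv2.imwrite("pics/t3.png",np.clip(c*1.5,0,255).astype('uint8'))
E
```

```text
time_s: 5.2
position: [0.4213, -0.136, 0.1549]
tool_rot: [[0.322, -0.947, 0.002], [-0.947, -0.322, -0.002], [0.002, -0.002, -1.0]]
ft_force: [3.1, -2.1, -0.6]
grip_width: -0.0
gripper_force: 1.7
time_s: 5.53
position: [0.4175, -0.1313, 0.1545]
tool_rot: [[0.225, -0.974, -0.0], [-0.974, -0.225, -0.0], [-0.0, 0.0, -1.0]]
ft_force: [0.5, -0.4, -0.4]
grip_width: -0.0002
gripper_force: 0.0
want [ 0.41790566 -0.13181184] [ 0.41747018 -0.13132346  0.15451789]
```

View pics/t3.png

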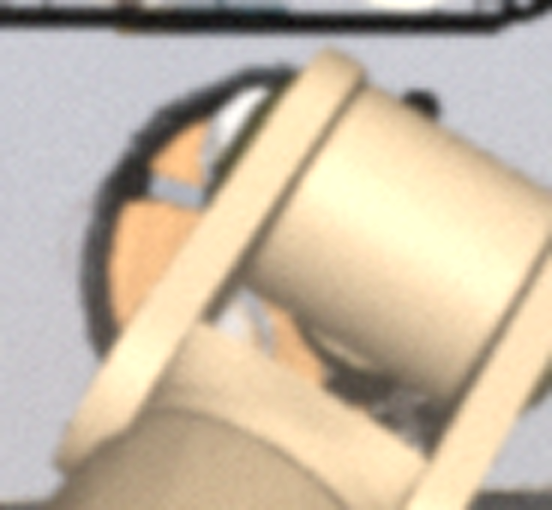

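The arm hides part of the view, but the platter has turned: one arm now points left at crop (170,190) and another ball is at (425,100). I'll back the finger off, lift it and look from above.

```bash
python3 -m handwheel '0.2 -0.7 0 0 0 0 0; 0.3 -1.4 0 0 0 0 0; 0.4 -1.8 0 0 0 0 0; 0.4 -1.8 2 0 0 0 0; 0.4 -1.8 5 0 0 0 0; 0.4 -1.8 9 0 0 0 0; 0.4 -1.8 13 0 0 0 0; 0.4 -1.8 17 0 0 0 0'
python3 -m handwheel '0 1 2 0 0 7 0; 0 2 3 0 0 14 0; 0 4 4 0 0 21 0; 0 6 4 0 0 28 0; 0 8 4 0 0 35 0; 0 8 4 0 0 42 0; 0 8 4 0 0 42 0; 0 8 4 0 0 42 0'
python3 - <<'E'
from h import *
w=get_image("wrist"); im=w["color"][:,:,::-1].copy(); c=[.4628,-.104]
for k,a in enumerate((72,-48,-168)):
    a=np.radians(a); p=proj(w,[c[0]+.0785*np.cos(a),c[1]+.0785*np.sin(a),.175]); print(p)
a=np.radians(132); p=proj(w,[c[0]+.057*np.cos(a),c[1]+.057*np.sin(a),.110]); print("shaker top expected",p)
print(proj(w,[*c,.184]))
cv2.imwrite("pics/w4.png",im)
E
```

```text
time_s: 6.25
position: [0.4213, -0.1496, 0.3263]
tool_rot: [[0.223, -0.975, -0.0], [-0.975, -0.223, 0.0], [-0.0, 0.0, -1.0]]
ft_force: [1.4, -0.2, -0.2]
grip_width: 0.0002
gripper_force: 0.0
time_s: 6.92
position: [0.4218, -0.0698, 0.3642]
tool_rot: [[0.816, -0.578, -0.0], [-0.578, -0.816, -0.0], [-0.0, 0.0, -1.0]]
ft_force: [-0.7, -0.6, -0.2]
grip_width: -0.0002
gripper_force: 0.0
[248.14647109 147.12532747]
[341.40130852  38.0728427 ]
[377.97206222 176.01439677]
shaker top expected [311.43511857 166.622615  ]
[322.56652985 123.90119741]
```

View pics/w4.png

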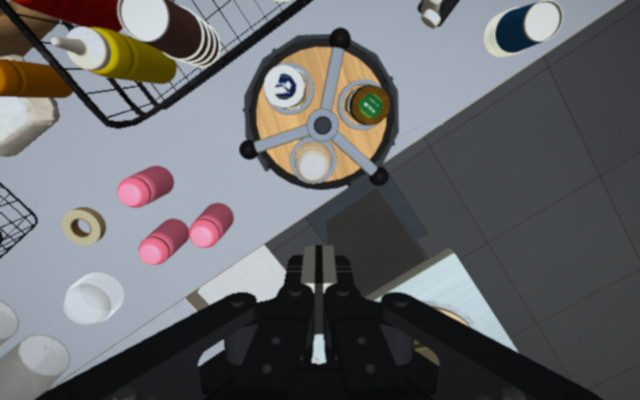

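All three balls are at (248,149), (340,38) and (380,177), within 2 px of where I predicted them. The shaker dome at (314,165) is about 2 mm off the middle line, all jars are upright, and the finger is clear.

```bash
python3 -c "
from rig import env; print(env.close_job())"
```

```text
the job is handed in; nothing more can be done
None
```

I turned the stand about 67° clockwise with one gentle push, so the sugar shaker now stands about 2 mm from the middle of the guard's opening. All three jars are upright and the finger is clear. The job is handed in; no verdict came back.

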